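Restock the label roll cradle

TASK

Restock the roll cradle for the label printer: slacken the red clamp knob, slide the orange stop back, and put the empty grey spool from the cradle into the green waste tray. Then lift every label roll off the hanging stands and set it gently, without dropping it, in the cradle's trough with its axis along the trough, slide the stop up so that the rolls stand close together, side by side, between the blue end plate and the stop, and turn the knob clockwise until the stop is clamped tight. Leave the other things on the desk where they are.

Things in the scene. Friction and masses are not known exactly. Their poses are not given: they have to be found in the camera images.
- cradle: Fixed roll cradle along its own y: base 156 x 410 x 10 mm; white V trough, walls 25 deg from level, bottom line at x = 0, 12 mm above the desk, edges at x +-60 mm, 40 mm high; side rails at x +-68 mm, 51 mm high; blue end plate 70 mm high, inner face at y = -190 mm. Origin: centre of the base's underside. A roll lying in the V, axis along y, has its centre at x = 0, 67 mm high
- cradle_end (a point): Middle of the blue end plate's inner face, 67 mm above the desk; its y axis is the cradle's y, pointing into the trough
- stop_face (a point): Middle of the face of the orange sliding stop (towards the end plate), 67 mm above the desk; axes as the cradle's. The stop is a plate 110 mm wide, 70 mm high, on a black carriage 156 mm wide (x), reaching 84 mm behind the face (y), top 63 mm high, running on the side rails over the trough
- stop (a joint): Position of the sliding stop in m: the free length of trough between the end plate and the orange face; 0 to 0.295, grows along the cradle's +y. Needs about 2 N to slide when free (more when pushing rolls along); cannot practically be moved with the knob tight
- knob (a joint): Angle of the red clamp knob on the carriage in rad: 0 = fully slack, 1.35 = hard tight; grows clockwise seen from above. It bites from about 0.5 rad: below 0.3 the stop is free, above 1.05 it is properly tight. Turning takes about 0.2 N m and it stays where it is left
- knob_grip (a point): On the vertical axis of the red clamp knob at grip height, 92 mm above the desk, 52 mm behind the orange face. The knob is an upright bar 56 mm long, 14 mm thick, 73 to 107 mm high, on a 30 mm hub. The point turns with it: x along the bar, y across its thickness; at knob value 0 these are the cradle's x and y
- stand_left: Fixed hanging stand on the left (+y): dark wooden foot 80 x 130 x 12 mm, black post 16 mm square, 126 mm high, two 10 mm steel pegs along its own +y and -y, axis 120 mm high. Each peg is level to 115 mm from the post's axis, then turns up (tip 120 mm out, 139 mm high, 14 mm above the level part's top). Origin: centre of the foot's underside. A peg holds one roll or none
- stand_right: Fixed hanging stand on the right (-y): dark wooden foot 80 x 130 x 12 mm, black post 16 mm square, 126 mm high, two 10 mm steel pegs along its own +y and -y, axis 120 mm high. Each peg is level to 115 mm from the post's axis, then turns up (tip 120 mm out, 139 mm high, 14 mm above the level part's top). Origin: centre of the foot's underside. A peg holds one roll or none
- roll_a: White roll of shipping labels, rigid, outside diameter 100 mm, bore 44 mm, 40 mm wide, 0.22 kg. Origin: its centre; its y axis is the roll's axis (x and z may point anywhere about it). It hangs by its bore on a stand's peg, axis along the peg, centre 60 mm out from the post's axis, about 103 mm high. Absent in some starts
- roll_b: Yellow roll of shipping labels, rigid, outside diameter 100 mm, bore 44 mm, 40 mm wide, 0.22 kg. Origin: its centre; its y axis is the roll's axis (x and z may point anywhere about it). It hangs by its bore on a stand's peg, axis along the peg, centre 60 mm out from the post's axis, about 103 mm high. Absent in some starts
- roll_c: White roll of shipping labels, rigid, outside diameter 100 mm, bore 44 mm, 40 mm wide, 0.22 kg. Origin: its centre; its y axis is the roll's axis (x and z may point anywhere about it). It hangs by its bore on a stand's peg, axis along the peg, centre 60 mm out from the post's axis, about 103 mm high. Absent in some starts
- roll_d: Brown roll of shipping labels, rigid, outside diameter 100 mm, bore 44 mm, 40 mm wide, 0.22 kg. Origin: its centre; its y axis is the roll's axis (x and z may point anywhere about it). It hangs by its bore on a stand's peg, axis along the peg, centre 60 mm out from the post's axis, about 103 mm high. Absent in some starts
- spool: Empty grey plastic spool, solid cylinder 46 mm diameter, 50 mm long, 0.05 kg, with closed flat ends and a black dot on each. Origin: its centre; its own y axis is the cylinder axis. It lies in the bottom of the V, axis along the trough, about 37 mm high, some 65 mm from the end plate
- tray: Loose green waste tray, 160 (x) x 140 (y) x 45 mm high, walls and floor 5 mm. Origin: centre of its underside
- stapler: Red and black stapler, 130 x 34 x 36 mm, between the stands; leave alone. Origin: centre of its underside
- mug: Blue mug, 80 mm diameter, 95 mm high; leave alone. Origin: centre of its underside
- mouse: Black computer mouse, 105 x 62 x 34 mm; leave alone. Origin: centre of its underside
- carton: Small cardboard carton, 130 x 100 x 75 mm; leave alone. Origin: centre of its underside
- penpot: Dark steel pen pot with pens, 76 mm diameter, 100 mm high (pens to 160 mm); leave alone. Origin: centre of its underside

How it is judged:
By the outcome, as a careful person would: the job done as asked, in the order asked, and still so for the second after the job is handed in, with the robot touching nothing.
Of roll_a, roll_b, roll_c, roll_d only 3 to 4 are there at a start; the rules pass over those that are not, and their reading is None.
At some moment in a run one of tray may be knocked a few centimetres aside while the robot is not near it.
It also fails if it takes over 192 s, if anything falls off the work surface, if the arm or the gripper's body presses on something with over 40 N, if the wrist force passes 120 N, or if a joint passes its speed limit or range.

ROBOT

A 6-joint arm with a two-finger parallel gripper is mounted at the origin on the work surface. World frame = base frame: x ahead of the robot, y to its left, z up, the work surface at z = 0. Lengths are in m, angles in rad, forces in N, time in s.
With the tool pointing down it reaches from about 0.35 to 0.775 m from the base axis. Payload 7.3 kg.
Tool frame: the origin (TCP) lies between the finger pads; the fingertips stand 14 mm ahead of it and the grasp point (between the pads) lies 5 mm behind it; z points along the fingers, y is the line along which they close (so a half turn about z gives the same grasp; the last joint's range is limited). The gripper opens to 92 mm and grips with 3 to 60 N. Pads are 19 mm wide; open, the fingers measure 130 mm over their backs; the gripper's body (75 mm by 190 mm) begins 47 mm behind the grasp point.
Start: joints at [1.125, 0.342, 1.524, -0, 1.275, -0.146], TCP at [0.155, 0.502, 0.241] pointing down, gripper open.
Joint ranges: [-2.53, 2.53], [-0.77, 2.02], [0.04, 2.7], [-1, 4.14], [0.28, 2.66], [-3.11, 3.11]. Speed limits (rad/s): [2.57, 2.57, 3.14, 3.14, 3.14, 3.14].

INTERFACE

Orientations are given as [roll, pitch, yaw] about the fixed x, y, z axes, in that order (R = Rz(yaw) Ry(pitch) Rx(roll)).
In Python, from cell import robot, eyes gives the robot as it stands. The module is installed in compiled form; this text tells all that it offers.
- The arm moves only by the shell command python3 -m handwheel 'ROWS' [FORCE]. ROWS is JSON, one flat list of numbers, 5 for each row, row after row: the shift along the world's x, y, z in mm, then the turn about the world's z in rad, then the opening, from 0 (shut) to 1 (fully open). In form: [x, y, z, spin, jaw, x, y, z, spin, jaw, ...]. A call has 1 to 8 rows; each row shifts and turns the commanded pose from where the row before left it; what a row does not reach is not made up. A row lasts 1/10 s, in which the tool goes at most 50 mm and 8.59 degrees, less where a joint would pass 70% of its speed; a pose out of reach is approached as far as the arm can. A call with a gripper value outside its range is refused whole. The fingers move at their own pace and stop on an object; FORCE is the grip in N (left out, the last holds). Time passes only in rows, so rows that do not move let the fingers close. It gives the time, the measured TCP pose, the force, the opening and the grip force at its end, in the units of the state.
- robot.observe(): the state, without advancing time (a new reading comes with each control period).
- eyes.read_camera(name): name is "scene" or "side" or "wrist"; returns (picture, depth): 480x640x3 uint8, blue, green, red; 480x640 float32, m along the optical axis (not along the pixel's ray), 0 where there is no reading.
- eyes.calibration(name): a dict with "fx", "fy", "cx", "cy" (pixels), "world_to_cam" (4x4, takes a point from world to camera coordinates). Camera axes: x right, y down, z forward; pixel columns grow to the right and rows downward; lengths in m; the calibration is good to about 2 mm. A picture is of the moment at which its call begins: read the wrist's pose just before it. calibration takes no time and is no camera call; for the wrist camera it gives the pose at the moment of the call.
- robot.hand_in(): hands the job in; it is judged then, once.
The state is a dict: "time": time; "qpos": joint angles; "qvel": joint speeds; "joint_efforts": joint torques, N m; "tool_pos": TCP position; "tool_rot": TCP orientation; "contact_force": force on the tool from outside, world axes, zero at the start; "torque": the same for the moment, N m; "opening": finger opening in m; "grip_force": force on a finger pad.
Only numpy, scipy, OpenCV 4.12 (cv2) and the standard library are available. Lean on these libraries where they do the work, as an engineer would, in place of code of your own. Each camera call takes 0.05 s, during which the arm holds its last target. There are 200 camera calls.

## Working session

There is one attempt and no reset: what is moved stays moved. The work goes in short steps, Python scripts to look and compute and a shell command to move; the robot and the scene stay as the last step left them, time stands still between calls to the robot, and variables do not carry over. Pictures are saved under pics/ and viewed, at most 14 in all, crops included, and the job is handed in when it is done.

```bash
mkdir -p pics; cat > h.py <<'E'
import numpy as np, cv2
from cell import robot, eyes
def snap(n):
    c=eyes.calibration(n); p,d=eyes.read_camera(n); return p,d,c
def cloud(d,c):
    v,u=np.mgrid[0:480,0:640]
    P=np.stack([(u-c["cx"])/c["fx"]*d,(v-c["cy"])/c["fy"]*d,d],-1)
    T=np.linalg.inv(np.array(c["world_to_cam"])); W=P@T[:3,:3].T+T[:3,3]
    W[d<=0]=np.nan; return W
def ray(u,v,c,z):
    T=np.linalg.inv(np.array(c["world_to_cam"])); r=T[:3,:3]@np.array([(u-c["cx"])/c["fx"],(v-c["cy"])/c["fy"],1.])
    return T[:3,3]+r*(z-T[2,3])/r[2]
E
python3 - <<'E'
from h import *
print(robot.observe())
for n in("scene","side"):
    p,d,c=snap(n); cv2.imwrite(f"pics/{n}0.png",p); np.savez(f"{n}0.npz",p=p,d=d,W=cloud(d,c))
    print(n,np.linalg.inv(np.array(c["world_to_cam"])).round(3).tolist(),c["fx"],(d>0).mean())
E
```

```text
{'time': 0.0, 'qpos': array([ 1.12497897e+00,  3.42716366e-01,  1.52499550e+00, -3.27446628e-05,
        1.27538273e+00, -1.46021987e-01]), 'qvel': array([-0.00037042,  0.00032787, -0.00021107, -0.00147876, -0.00067009,
        0.00025142]), 'joint_efforts': array([-4.63854904e-04, -4.31241095e+01, -2.44217652e+01,  7.18839490e-02,
        5.60309656e-02, -6.01935858e-05]), 'tool_pos': array([0.15488184, 0.50124349, 0.24005575]), 'tool_rot': array([-3.14010214e+00, -1.87558644e-04,  2.84180670e+00]), 'contact_force': array([ 0.52563674, -0.21488925,  0.07914333]), 'torque': array([-0.03051354,  0.00130086, -0.05539829]), 'grip_force': 0.0, 'opening': 0.09180555530536584}
scene [[0.368, 0.804, -0.466, 1.07], [0.93, -0.318, 0.186, -0.182], [0.002, -0.502, -0.865, 0.976], [0.0, 0.0, 0.0, 1.0]] 465.6575789228533 0.995830078125
side [[0.919, -0.262, 0.296, 0.165], [-0.395, -0.633, 0.666, -0.939], [0.013, -0.729, -0.685, 1.055], [0.0, 0.0, 0.0, 1.0]] 587.5391686100644 0.995810546875
```

View pics/scene0.png

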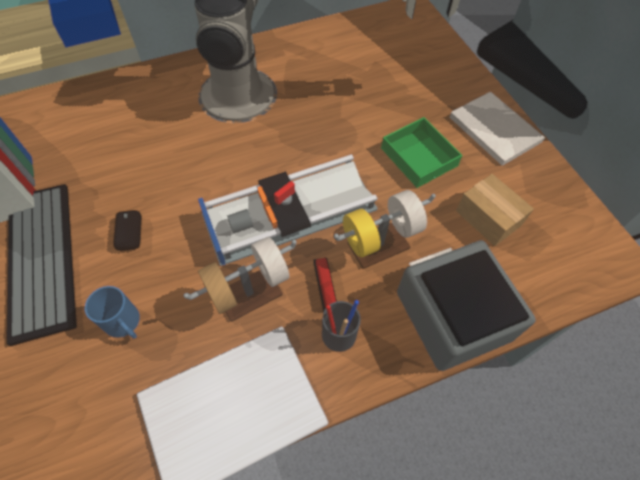

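View pics/side0.png

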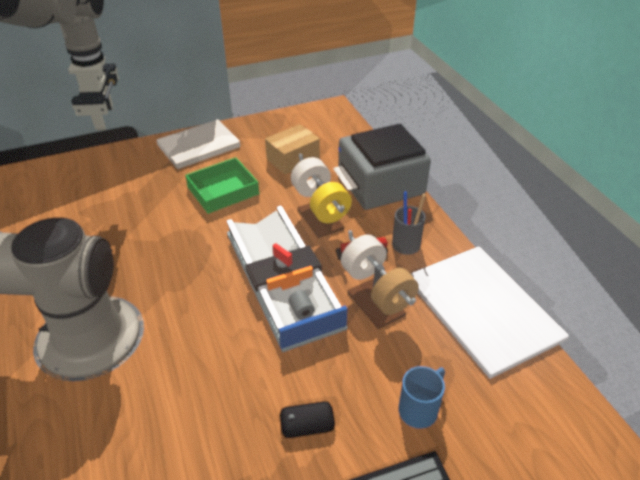

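```bash
cat >> h.py <<'E'
def mar(q):
    (cx,cy),(w,h),a=cv2.minAreaRect((q[:,:2]*1000).astype(np.float32))
    return f"c=({cx:.1f},{cy:.1f}) size=({w:.1f},{h:.1f}) ang={a:.1f} n={len(q)} z={q[:,2].min()*1000:.0f}..{np.percentile(q[:,2],95)*1000:.0f}"
def hsvmask(p,lo,hi):
    m=cv2.inRange(cv2.cvtColor(p,cv2.COLOR_BGR2HSV),np.array(lo),np.array(hi)); return cv2.erode(m,np.ones((2,2)))>0
E
python3 - <<'E'
from h import *
for n in("scene","side"):
    f=np.load(n+"0.npz"); p,W=f["p"],f["W"]; print("==",n)
    ws=np.nan_to_num(W,nan=9); Z=ws[...,2]
    box=lambda x0,x1,y0,y1,z0,z1:(ws[...,0]>x0)&(ws[...,0]<x1)&(ws[...,1]>y0)&(ws[...,1]<y1)&(Z>z0)&(Z<z1)
    C={"blue":((100,100,60),(125,255,255),(.3,.7,-.35,.05,.055,.09)),
       "orange":((5,180,150),(16,255,255),(.3,.65,-.2,.3,.05,.09)),
       "red":((0,150,90),(4,255,255),(.3,.65,-.2,.3,.085,.13)),
       "green":((45,100,40),(80,255,255),(.2,.7,.0,.6,.035,.06))}
    for k,(lo,hi,b) in C.items():
        q=W[hsvmask(p,lo,hi)&box(*b)]
        print(k, mar(q) if len(q)>5 else len(q))
    for z0 in(.14,):
        m=(box(.35,.8,-.35,.45,z0,.165)).astype(np.uint8)
        k,l,s,_=cv2.connectedComponentsWithStats(m)
        for i in range(1,k):
            if s[i,4]>40: 
                q=W[l==i]; print("top",[int(t) for t in s[i,:4]],p[l==i].mean(0).round(), mar(q))
E
```

```text
== scene
blue c=(458.4,-195.0) size=(146.5,5.0) ang=0.9 n=109 z=66..72
orange c=(457.9,-55.0) size=(95.0,4.7) ang=0.6 n=50 z=66..72
red c=(454.2,-9.9) size=(12.4,51.3) ang=23.5 n=173 z=85..108
green c=(412.0,384.0) size=(160.1,140.8) ang=10.5 n=525 z=35..46
top [395, 190, 31, 30] [177. 190. 200.] c=(616.6,221.6) size=(69.7,40.8) ang=2.7 n=505 z=140..154
top [347, 209, 31, 31] [ 74. 183. 212.] c=(623.1,105.9) size=(67.9,41.1) ang=4.0 n=539 z=140..154
top [253, 237, 32, 33] [182. 195. 204.] c=(617.4,-101.0) size=(70.3,40.6) ang=8.5 n=585 z=140..154
top [422, 250, 71, 36] [44. 46. 50.] c=(785.1,240.0) size=(29.7,149.2) ang=0.0 n=927 z=140..147
top [198, 263, 32, 36] [ 91. 132. 166.] c=(634.7,-220.3) size=(67.6,39.2) ang=8.1 n=615 z=140..154
== side
blue c=(452.2,-199.8) size=(149.2,10.2) ang=0.7 n=427 z=55..73
orange c=(448.8,-59.8) size=(95.2,8.7) ang=0.3 n=39 z=53..69
red c=(449.9,-16.8) size=(12.7,49.1) ang=23.2 n=150 z=85..111
green c=(407.0,381.4) size=(159.5,148.2) ang=9.7 n=459 z=35..49
top [351, 132, 34, 32] [59. 62. 68.] c=(783.0,239.8) size=(153.0,33.9) ang=90.0 n=430 z=140..150
top [294, 157, 32, 18] [200. 212. 222.] c=(609.9,221.1) size=(75.1,47.4) ang=2.0 n=313 z=140..156
top [315, 182, 32, 19] [ 71. 206. 231.] c=(619.7,104.7) size=(72.9,47.9) ang=1.8 n=360 z=140..156
top [347, 234, 36, 23] [205. 216. 225.] c=(613.4,-101.9) size=(73.9,44.9) ang=8.1 n=448 z=140..156
top [378, 268, 37, 25] [101. 149. 190.] c=(631.4,-221.7) size=(73.1,42.7) ang=8.8 n=518 z=140..156
```

```bash
python3 -m handwheel '[20,-34,2,-0.057,1,20,-34,2,-0.057,1,20,-34,2,-0.057,1,20,-34,2,-0.057,1,20,-34,2,-0.057,1,20,-34,2,-0.057,1,20,-34,2,-0.057,1,20,-34,2,-0.057,1]' 30; python3 -m handwheel '[20,-34,2,-0.057,1,20,-34,2,-0.057,1,20,-34,2,-0.057,1,20,-34,2,-0.057,1,20,-34,2,-0.057,1,20,-34,2,-0.057,1,20,-34,2,-0.057,1,0,0,0,0,1]'
python3 - <<'E'
from h import *
p,d,c=snap("wrist"); cv2.imwrite("pics/w0.png",p); W=cloud(d,c); np.savez("w0.npz",p=p,d=d,W=W)
print(np.linalg.inv(np.array(c["world_to_cam"])).round(3).tolist(),c["fx"],robot.observe()["qpos"].round(3))
Z=np.nan_to_num(W,nan=9)[...,2]
for k,lo,hi,z0,z1 in(("blue",(100,100,40),(125,255,255),.06,.08),("orange",(5,170,100),(18,255,255),.062,.08),("red",(0,150,60),(4,255,255),.098,.115)):
    m=hsvmask(p,lo,hi)&(Z>z0)&(Z<z1); q=W[m]; print(k,mar(q) if len(q)>5 else len(q))
E
```

```text
time: 0.9
tool_pos: [0.3153, 0.2281, 0.2567]
tool_rot: [-3.141, -0.0, 2.384]
contact_force: [1.1, -0.4, -0.2]
opening: 0.0921
grip_force: 0.0
time: 1.7
tool_pos: [0.4568, -0.0119, 0.2704]
tool_rot: [3.142, 0.001, 1.981]
contact_force: [-0.1, 0.9, -0.5]
opening: 0.092
grip_force: 0.0
[[0.917, 0.38, 0.121, 0.424], [0.399, -0.875, -0.276, 0.064], [0.001, 0.301, -0.954, 0.414], [0.0, 0.0, 0.0, 1.0]] 363.61602980070404 [-0.19   0.191  1.649 -0.     1.303 -0.603]
blue c=(504.8,-193.1) size=(52.5,10.8) ang=1.9 n=377 z=60..71
orange c=(452.4,-54.4) size=(107.7,9.8) ang=1.2 n=1095 z=62..71
red c=(451.0,-7.5) size=(12.9,55.5) ang=22.9 n=911 z=98..108
```

View pics/w0.png

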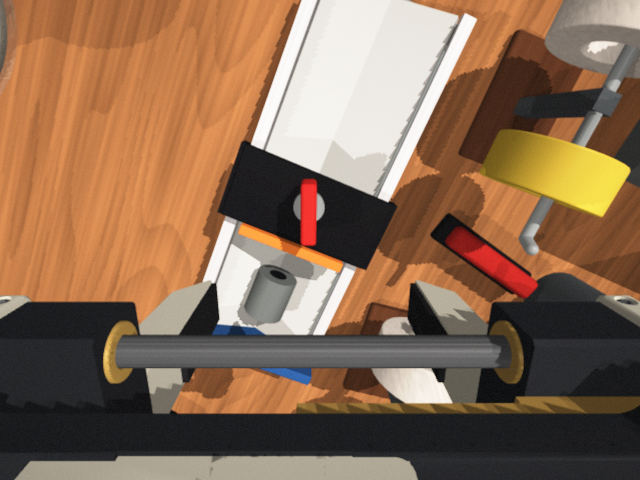

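```bash
python3 -m handwheel '[-5,3,-40,0,1,0,0,-40,0,1,0,0,-40,0,1,0,0,-40,0,1,0,0,-22,0,0.5,0,0,0,0,0.1,0,0,0,0,0,0,0,0,0,0]' 30; python3 -m handwheel '[0,0,0,0,0,0,0,0,0,0]'
```

```text
time: 2.55
tool_pos: [0.4509, -0.0051, 0.0902]
tool_rot: [3.139, 0.001, 1.988]
contact_force: [0.3, -0.1, 1.0]
opening: 0.0644
grip_force: 0.0
time: 2.75
tool_pos: [0.4506, -0.0054, 0.0898]
tool_rot: [3.14, 0.001, 1.987]
contact_force: [0.5, -0.5, -0.0]
opening: 0.0484
grip_force: 0.0
```

```bash
python3 -m handwheel '[1,-3,0,0,0,0,0,0,0,0,0,0,0,0,0,0,0,0,0,0,0,0,0,0,0,0,0,0,0,0,0,0,0,0,0]' 30; python3 -m handwheel '[0,0,0,0.13,0,0,0,0,0.13,0,0,0,0,0.13,0,0,0,0,0.13,0,0,0,0,0.13,0,0,0,0,0.13,0,0,0,0,0.13,0,0,0,0,0.13,0]'; python3 -m handwheel '[0,0,0,0,0,0,0,0,0,0]'
```

```text
time: 3.45
tool_pos: [0.4507, -0.0086, 0.0887]
tool_rot: [-3.141, 0.0, 1.987]
contact_force: [-2.4, -3.1, 1.1]
opening: 0.014
grip_force: 30.0
time: 4.25
tool_pos: [0.4502, -0.0083, 0.0884]
tool_rot: [3.141, -0.002, 3.032]
contact_force: [-3.9, -1.7, 0.9]
opening: 0.0138
grip_force: 30.0
time: 4.45
tool_pos: [0.4503, -0.0083, 0.0885]
tool_rot: [3.142, -0.002, 3.024]
contact_force: [-4.0, -1.9, -0.1]
opening: 0.0141
grip_force: 30.0
```

```bash
python3 -m handwheel '[0,0,0,0.08,0,0,8,0,0,0,0,16,0,0,0,0,22,0,0,0,-1,22,0,0,0,0,22,0,0,0,-1,22,0,0,0,0,18,0,0,0]'; python3 -m handwheel '[-1,16,0,0,0,0,8,0,0,0,0,0,0,0,0]'
```

```text
time: 5.25
tool_pos: [0.448, 0.1227, 0.0885]
tool_rot: [-3.141, -0.002, 3.104]
contact_force: [-4.3, -1.5, 1.0]
opening: 0.0141
grip_force: 30.0
time: 5.55
tool_pos: [0.4475, 0.1466, 0.0885]
tool_rot: [3.141, -0.001, 3.106]
contact_force: [-2.7, 1.3, -0.4]
opening: 0.014
grip_force: 30.0
```

```bash
python3 -m handwheel '[0,0,0,0,0.6,0,0,0,0,0.6,0,0,0,0,0.6,0,0,40,0,0.8,0,0,40,0,0.8,0,0,40,0,0.8,0,0,40,0,0.8,12,-40,0,0,0.8]'; python3 -m handwheel '[12,-40,0,0,0.8,12,-40,0,0,0.8,12,-40,0,0,0.8,12,-40,0,0,0.8,12,-40,0,0,0.8,0,0,0,0,0.8,0,0,0,0,0.8]'
python3 - <<'E'
from h import *
p,d,c=snap("wrist"); cv2.imwrite("pics/w1.png",p); W=cloud(d,c); np.savez("w1.npz",p=p,d=d,W=W)
Z=np.nan_to_num(W,nan=9)[...,2]
for k,lo,hi,z0,z1 in(("blue",(100,100,40),(125,255,255),.06,.08),("orange",(5,170,100),(18,255,255),.062,.08),("red",(0,150,60),(4,255,255),.098,.115)):
    m=hsvmask(p,lo,hi)&(Z>z0)&(Z<z1); q=W[m]; print(k,mar(q) if len(q)>5 else len(q))
X,Y=[np.nan_to_num(W,nan=9)[...,i] for i in(0,1)]
m=(X>.41)&(X<.5)&(Y>-.175)&(Y<-.04)&(Z>.044)&(Z<.075); print("spool",mar(W[m]))
m=(X>.43)&(X<.48)&(Y>-.175)&(Y<-.04)&(Z>.055)&(Z<.075); print("spool",mar(W[m]))
# cradle rails (z~51): 
m=(Z>.047)&(Z<.054)&(X>.36)&(X<.54)&(Y>-.18)&(Y<.1); q=W[m]
for s in(-1,1):
    r=q[(s*(q[:,0]-.455)>.055)]
    if len(r)>20: print("rail",s,np.polyfit(r[:,1],r[:,0],1),len(r),r[:,0].min(),r[:,0].max())
E
```

```text
time: 6.35
tool_pos: [0.4622, 0.1079, 0.2545]
tool_rot: [3.139, 0.011, 3.111]
contact_force: [1.5, -1.2, -0.3]
opening: 0.0717
grip_force: 0.0
time: 7.05
tool_pos: [0.5199, -0.0955, 0.2485]
tool_rot: [3.141, -0.0, 3.104]
contact_force: [-0.3, 0.8, 0.4]
opening: 0.0733
grip_force: 0.0
blue c=(519.6,-265.4) size=(119.3,299.9) ang=42.4 n=2815 z=60..71
orange c=(450.3,102.2) size=(111.4,16.8) ang=1.0 n=2193 z=62..71
red c=(448.8,146.5) size=(15.4,54.8) ang=88.5 n=1743 z=98..108
spool c=(452.8,-125.5) size=(43.5,50.4) ang=1.0 n=2709 z=44..61
spool c=(452.7,-125.7) size=(31.8,50.1) ang=0.3 n=1827 z=55..61
rail -1 [-0.01510331  0.38315433] 5382 0.3751719052926397 0.3999586221394488
rail 1 [-0.01710631  0.51831361] 3801 0.5109272542726965 0.5277853836833447
```

View pics/w1.png

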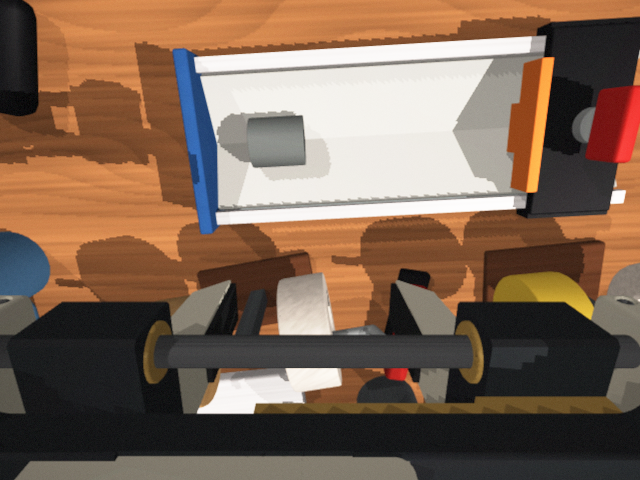

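```bash
python3 -m handwheel '[-34,-15,0,0.05,0.72,-33,-15,-10,0,0.72,0,0,-40,0,0.72,0,0,-40,0,0.72,0,0,-40,0,0.72,0,0,-40,0,0.72,0,0,-25,0,0.72,0,0,-15,0,0.72]'; python3 -m handwheel '[0,0,0,0,0.72,0,0,0,0,0.72]'
```

```text
time: 7.9
tool_pos: [0.4519, -0.1226, 0.037]
tool_rot: [3.14, -0.002, -3.125]
contact_force: [-0.3, 0.4, 0.7]
opening: 0.0659
grip_force: 0.0
time: 8.1
tool_pos: [0.4533, -0.1237, 0.0393]
tool_rot: [-3.142, 0.0, -3.125]
contact_force: [1.1, 0.4, 0.3]
opening: 0.0663
grip_force: 0.0
```

```bash
python3 -m handwheel '[0,-2,0,0,0.4,0,0,0,0,0.4,0,0,0,0,0.4,0,0,0,0,0.4,0,0,0,0,0.4,0,0,0,0,0.4]' 15; python3 -m handwheel '[0,0,20,0,0.4,0,0,40,0,0.4,0,0,40,0,0.4,0,0,40,0,0.4,0,0,0,0,0.4]'
python3 - <<'E'
from h import *
for n in("scene","side"):
    p,d,c=snap(n); W=cloud(d,c); w=np.nan_to_num(W,nan=9); cv2.imwrite(f"pics/{n}1.png",p)
    m=hsvmask(p,(45,100,40),(80,255,255))&(w[...,2]>.035)&(w[...,2]<.06)&(w[...,0]<.8); print(n,mar(W[m]))
E
```

```text
time: 8.7
tool_pos: [0.4536, -0.1267, 0.0397]
tool_rot: [-3.141, 0.002, -3.126]
contact_force: [-0.4, 0.3, 8.0]
opening: 0.0501
grip_force: 15.0
time: 9.2
tool_pos: [0.4556, -0.1276, 0.1839]
tool_rot: [-3.137, 0.009, -3.126]
contact_force: [1.0, -0.3, -0.5]
opening: 0.0498
grip_force: 15.0
scene c=(412.2,384.3) size=(159.5,142.5) ang=10.1 n=516 z=35..46
side c=(406.3,382.6) size=(160.1,148.9) ang=10.1 n=464 z=35..49
```

```bash
python3 -m handwheel '[-3,30,0,0.02,0.4,-3,40,0,0.02,0.4,-3,40,0,0.02,0.4,-3,40,0,0.02,0.4,-3,40,0,0.02,0.4,-4,40,0,0.02,0.4,-4,40,0,0.02,0.4,-4,40,0,0.02,0.4]'; python3 -m handwheel '[-4,40,0,0,0.4,-4,40,0,0,0.4,-4,40,0,0,0.4,-3,40,0,0,0.4,-2,30,0,0,0.4,0,10,-10,0,0.4,0,0,-40,0,0.4,0,0,-40,0,0.4]';  python3 -m handwheel '[0,0,-30,0,0.4,0,0,-16,0,0.4,0,0,-6,0,0.4,0,0,-4,0,0.4,0,0,0,0,0.4]'
```

```text
time: 10.1
tool_pos: [0.4246, 0.1849, 0.177]
tool_rot: [-3.141, -0.003, -2.966]
contact_force: [0.4, -0.1, -0.1]
opening: 0.0501
grip_force: 15.0
time: 10.9
tool_pos: [0.4085, 0.383, 0.0864]
tool_rot: [-3.141, -0.001, -2.966]
contact_force: [1.1, -0.1, -0.7]
opening: 0.05
grip_force: 15.0
time: 11.4
tool_pos: [0.4091, 0.3832, 0.0325]
tool_rot: [-3.141, -0.0, -2.967]
contact_force: [-0.6, -0.4, -0.7]
opening: 0.0504
grip_force: 15.0
```

```bash
python3 -m handwheel '[0,0,-3,0,0.4,0,0,0,0,0.62,0,0,0,0,0.62,0,0,0,0,0.62,0,0,20,0,0.62,0,0,40,0,0.62,0,0,45,0,0.62,0,0,45,0,0.62]'; python3 -m handwheel '[0,0,45,0,0.62,0,0,45,0,0.62,10,-8,20,0,0.62,35,-27,0,-0.03,0.62,35,-27,0,-0.03,0.62,35,-27,0,-0.03,0.62,35,-27,0,-0.03,0.62,35,-27,0,-0.03,0.62]';python3 -m handwheel '[35,-27,0,-0.02,0.62,35,-27,0,0,0.62,30,-23,0,0,0.62,0,0,0,0,0.62,0,0,0,0,0.62]'
cat > rolls.py <<'E'
from h import *
import sys
def rolls(tag):
    p,d,c=snap("wrist"); cv2.imwrite(f"pics/{tag}.png",p); W=cloud(d,c)
    w=np.nan_to_num(W,nan=9); X,Y,Z=w[...,0],w[...,1],w[...,2]
    m=((Z>.140)&(Z<.158)&(X>.5)&(X<.72)&(Y>-.35)&(Y<.32)).astype(np.uint8)
    k,l,s,_=cv2.connectedComponentsWithStats(m)
    for i in range(1,k):
        if s[i,4]>150: print("roll",p[l==i].mean(0).round(),mar(W[l==i]),"top",np.percentile(W[l==i][:,2],99).round(4))
    m=((Z>.117)&(Z<.136)&(X>.5)&(X<.72)&(Y>-.35)&(Y<.32)).astype(np.uint8)
    k,l,s,_=cv2.connectedComponentsWithStats(m)
    for i in range(1,k):
        if s[i,4]>150: print("peg?",s[i,:4],mar(W[l==i]))
    return p,W
if __name__=="__main__": rolls(sys.argv[1])
E
python3 rolls.py w2
```

```text
time: 12.2
tool_pos: [0.4087, 0.3834, 0.1815]
tool_rot: [-3.142, -0.0, -2.966]
contact_force: [1.3, -0.4, -0.1]
opening: 0.0568
grip_force: 0.0
time: 13.0
tool_pos: [0.5951, 0.2394, 0.2901]
tool_rot: [3.141, 0.001, -3.117]
contact_force: [0.8, 0.7, -0.3]
opening: 0.057
grip_force: 0.0
time: 13.5
tool_pos: [0.6943, 0.1628, 0.2888]
tool_rot: [3.141, -0.001, -3.138]
contact_force: [0.7, -0.1, 0.0]
opening: 0.0568
grip_force: 0.0
roll [226. 234. 241.] c=(614.8,222.5) size=(68.4,40.3) ang=4.0 n=4874 z=140..153 top 0.1537
roll [ 84. 231. 248.] c=(622.4,106.9) size=(67.7,40.1) ang=3.6 n=4751 z=140..153 top 0.1538
roll [102. 111. 120.] c=(637.0,-77.7) size=(8.3,23.2) ang=74.5 n=172 z=140..145 top 0.1458
peg? [210  63 204 131] c=(618.5,164.6) size=(95.5,155.4) ang=3.7 n=3904 z=117..135
peg? [  0  80  62 107] c=(629.0,-70.0) size=(54.2,87.5) ang=76.3 n=2039 z=117..135
peg? [419 115  51  16] c=(611.7,267.7) size=(10.0,35.1) ang=4.0 n=575 z=119..134
peg? [161 132  50  16] c=(625.2,61.6) size=(9.9,35.6) ang=3.6 n=545 z=120..134
```

View pics/w2.png

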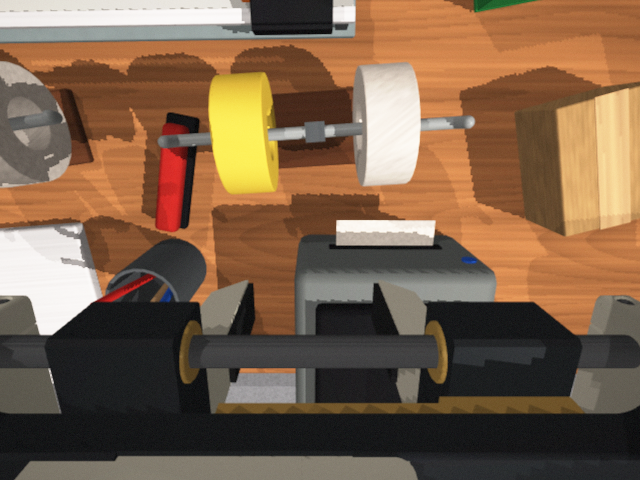

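```bash
python3 - <<'E'
from h import *
f=np.load("scene0.npz"); W=f["W"]; w=np.nan_to_num(W,nan=9); X,Y,Z=[w[...,i] for i in range(3)]
for nm,b in {"carton":(.5,.75,.26,.5,.06,.085),"penpot":(.6,.85,-.12,.12,.08,.135),"pens":(.6,.85,-.12,.12,.1,.18),"stapler":(.55,.75,-.05,.1,.025,.05),"printer":(.68,.95,.1,.4,.05,.2)}.items():
    m=(X>b[0])&(X<b[1])&(Y>b[2])&(Y<b[3])&(Z>b[4])&(Z<b[5])
    if nm!="carton":
        pass
    q=W[m]; print(nm,mar(q)); 
    print(cv2.boxPoints(cv2.minAreaRect((q[:,:2]*1000).astype(np.float32))).round().tolist())
E
```

```text
carton c=(667.1,379.9) size=(131.1,254.1) ang=14.7 n=2079 z=60..78
[[571.0, 486.0], [636.0, 240.0], [763.0, 274.0], [698.0, 519.0]]
penpot c=(712.4,4.3) size=(222.3,236.2) ang=3.8 n=1441 z=80..132
[[594.0, 115.0], [609.0, -121.0], [831.0, -106.0], [815.0, 130.0]]
pens c=(712.3,-0.0) size=(240.0,224.3) ang=90.0 n=2000 z=100..153
[[600.0, -120.0], [824.0, -120.0], [825.0, 120.0], [600.0, 120.0]]
stapler c=(671.1,5.5) size=(26.3,116.1) ang=78.6 n=545 z=26..38
[[612.0, 4.0], [725.0, -19.0], [731.0, 7.0], [617.0, 30.0]]
printer c=(824.7,238.9) size=(231.5,189.5) ang=0.1 n=10624 z=50..147
[[709.0, 333.0], [709.0, 144.0], [941.0, 144.0], [940.0, 334.0]]
```

```bash
python3 - <<'E'
from h import *
c=eyes.calibration("wrist")
for n,u,v,z in(("carton",517,103,.075),("carton",540,230,.075),("cartonFar",640,85,.075),("potR",205,265,.1),("potT",165,242,.1),("potL",107,290,.1)): print(n,ray(u,v,c,z).round(3))
E
```

```text
carton [0.593 0.354 0.075]
carton [0.715 0.398 0.075]
cartonFar [0.577 0.463 0.075]
potR [0.745 0.059 0.1  ]
potT [0.722 0.023 0.1  ]
potL [ 0.773 -0.042  0.1  ]
```

```bash
python3 -m handwheel '[-36,-28,0,0.063,0.62,-36,-28,0,0,0.62,0,0,-40,0,0.62,0,0,-40,0,0.62,0,0,-35,0,0.62,0,0,-20,0,0.62,0,0,-10,0,0.62,0,0,0,0,0.62]'; python3 -m handwheel '[0,0,0,0,0.62]'
```

```text
time: 14.35
tool_pos: [0.6211, 0.1086, 0.1443]
tool_rot: [3.141, -0.002, -3.072]
contact_force: [-0.1, -1.4, 0.4]
opening: 0.0569
grip_force: 0.0
time: 14.45
tool_pos: [0.6225, 0.1083, 0.1464]
tool_rot: [3.142, 0.002, -3.073]
contact_force: [0.3, -0.0, 0.1]
opening: 0.0571
grip_force: 0.0
```

```bash
python3 - <<'E'
from h import *
p,d,c=snap("wrist"); cv2.imwrite("pics/w3.png",p)
p,d,c=snap("side"); cv2.imwrite("pics/s3.png",cv2.resize(p[120:360,200:520],(640,480)))
E
```

```text
(no output)
```

View pics/w3.png

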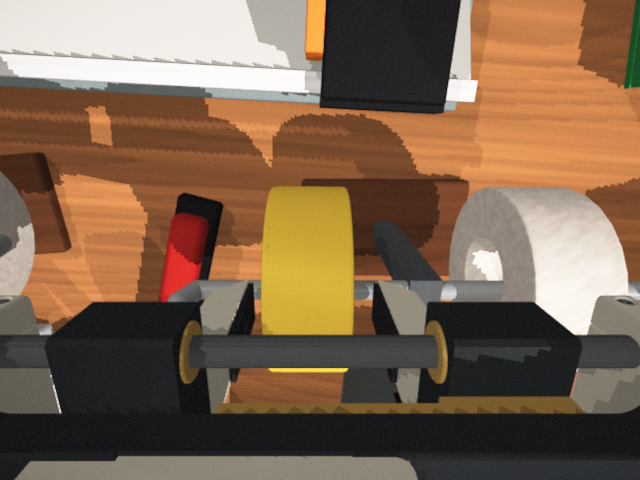

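```bash
python3 -m handwheel '[0,-1.5,-2,0,0.35,0,0,0,0,0.35,0,0,0,0,0.35,0,0,0,0,0.35,0,0,0,0,0.35]' 35; python3 -m handwheel '[0,0,6,0,0.35,0,0,8,0,0.35,0,0,10,0,0.35,0,0,0,0,0.35]'
```

```text
time: 15.05
tool_pos: [0.6221, 0.106, 0.143]
tool_rot: [-3.142, 0.0, -3.073]
contact_force: [-0.3, -0.2, 2.2]
opening: 0.0398
grip_force: 35.0
time: 15.45
tool_pos: [0.623, 0.1062, 0.1688]
tool_rot: [3.142, 0.004, -3.073]
contact_force: [0.3, 0.0, -1.3]
opening: 0.0396
grip_force: 35.0
```

```bash
python3 -m handwheel '[1,-12,0,0,0.35,1,-20,0,0,0.35,1,-20,0,0,0.35,2,-20,0,0,0.35,1,-20,0,0,0.35,0,-5,0,0,0.35,0,0,15,0,0.35,0,0,30,0,0.35]'; python3 -m handwheel '[0,0,30,0,0.35,-18,-17,20,-0.05,0.35,-30,-29,0,0,0.35,-30,-29,0,0,0.35,-30,-29,0,0,0.35,-30,-29,0,0,0.35,-25,-25,0,0,0.35,-13,-12,0,0,0.35]'; python3 -m handwheel '[0,0,0,0,0.35,0,0,0,0,0.35]'
python3 - <<'E'
from h import *
p,d,c=snap("side"); cv2.imwrite("pics/s4.png",cv2.resize(p[120:360,200:520],(640,480)))
E
```

```text
time: 16.25
tool_pos: [0.6264, 0.0089, 0.2093]
tool_rot: [3.14, -0.006, -3.074]
contact_force: [0.2, 0.1, -1.2]
opening: 0.0396
grip_force: 35.0
time: 17.05
tool_pos: [0.45, -0.1622, 0.2618]
tool_rot: [-3.141, -0.001, -3.125]
contact_force: [-0.3, 0.2, -1.7]
opening: 0.0397
grip_force: 35.0
time: 17.25
tool_pos: [0.4522, -0.1607, 0.2618]
tool_rot: [3.141, 0.001, -3.124]
contact_force: [0.2, 0.3, -1.8]
opening: 0.0396
grip_force: 35.0
```

View pics/s4.png

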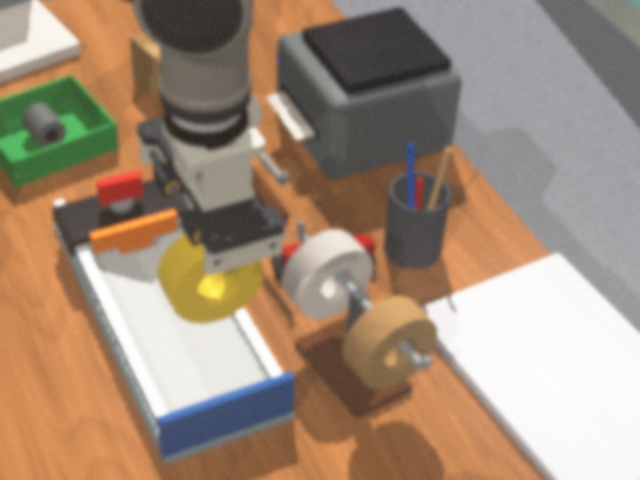

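```bash
python3 -m handwheel '[1,0,-30,0,0.35,0,0,-40,0,0.35,0,0,-40,0,0.35,0,0,-25,0,0.35,0,0,-12,0,0.35,0,0,-3,0,0.35,0,0,0,0,0.35,0,0,0,0,0.35]'; python3 -m handwheel '[0,0,-1,0,0.35,0,0,-1,0,0.35,0,0,-1,0,0.35,0,0,0,0,0.35]';
```

```text
time: 18.1
tool_pos: [0.4539, -0.1608, 0.1125]
tool_rot: [-3.141, 0.001, -3.123]
contact_force: [-1.4, -0.5, -1.7]
opening: 0.0396
grip_force: 35.0
time: 18.5
tool_pos: [0.453, -0.1609, 0.1088]
tool_rot: [3.142, 0.0, -3.124]
contact_force: [-0.6, 0.5, -1.5]
opening: 0.0397
grip_force: 35.0
```

```bash
for i in 1 2 3; do python3 -m handwheel '[0,0,-1,0,0.35,0,0,0,0,0.35]' | grep -E "pos|contact"; done
```

```text
tool_pos: [0.453, -0.1609, 0.1077]
contact_force: [-0.5, -0.1, -1.8]
tool_pos: [0.4533, -0.161, 0.1072]
contact_force: [0.5, 0.6, 3.2]
tool_pos: [0.4535, -0.161, 0.1071]
contact_force: [-2.5, 2.0, 13.1]
```

```bash
python3 -m handwheel '[0,0,1,0,0.54,0,0,0,0,0.54,0,0,0,0,0.54,0,0,20,0,0.54,0,0,40,0,0.54,0,0,40,0,0.54,5,12,20,0.02,0.62,16,38,0,0.03,0.62]'; python3 -m handwheel '[16,38,0,0,0.62,16,38,0,0,0.62,16,38,0,0,0.62,16,38,0,0,0.62,16,38,0,0,0.62,16,38,0,0,0.62,16,38,0,0,0.62,16,38,0,0,0.62]'; python3 -m handwheel '[10,22,0,0,0.62,3,8,0,0,0.62,0,0,0,0,0.62,0,0,0,0,0.62]'
```

```text
time: 19.9
tool_pos: [0.4753, -0.1131, 0.2299]
tool_rot: [-3.138, 0.006, -3.076]
contact_force: [0.1, -0.5, -0.4]
opening: 0.0566
grip_force: 0.0
time: 20.7
tool_pos: [0.6024, 0.1948, 0.2262]
tool_rot: [-3.142, -0.001, -3.073]
contact_force: [0.6, -0.9, 0.1]
opening: 0.0569
grip_force: 0.0
time: 21.1
tool_pos: [0.6147, 0.222, 0.2264]
tool_rot: [-3.141, -0.001, -3.074]
contact_force: [-0.3, -0.6, 0.1]
opening: 0.057
grip_force: 0.0
```

```bash
python3 -m handwheel '[0,0,-30,0,0.62,0,0,-30,0,0.62,0,0,-15,0,0.62,0,0,-8,0,0.62,0,0,0,0,0.62,0,0,0,0,0.35,0,0,0,0,0.35,0,0,0,0,0.35]'; python3 -m handwheel '[0,0,0,0,0.35,0,0,0,0,0.35,0,0,0,0,0.35]' ; python3 -m handwheel '[0,0,6,0,0.35,0,0,8,0,0.35,0,0,10,0,0.35,0,0,0,0,0.35]'
```

```text
time: 21.9
tool_pos: [0.6156, 0.223, 0.1451]
tool_rot: [3.142, 0.002, -3.073]
contact_force: [-0.3, -2.7, 3.3]
opening: 0.0393
grip_force: 35.0
time: 22.2
tool_pos: [0.6156, 0.223, 0.145]
tool_rot: [-3.141, 0.002, -3.073]
contact_force: [-0.3, -2.3, 5.6]
opening: 0.0398
grip_force: 35.0
time: 22.6
tool_pos: [0.6158, 0.2235, 0.1697]
tool_rot: [3.141, 0.003, -3.073]
contact_force: [0.9, 0.2, -2.8]
opening: 0.0401
grip_force: 35.0
```

```bash
python3 -m handwheel '[-1,12,0,0,0.35,-1,20,0,0,0.35,-1,20,0,0,0.35,-2,20,0,0,0.35,-1,20,0,0,0.35,0,5,0,0,0.35,0,0,15,0,0.35,0,0,30,0,0.35]'; python3 -m handwheel '[0,0,30,0,0.35,-10,-24,17,-0.05,0.35,-14,-38,0,0,0.35,-14,-38,0,0,0.35,-14,-38,0,0,0.35,-14,-38,0,0,0.35,-14,-38,0,0,0.35,-14,-38,0,0,0.35]'; python3 -m handwheel '[-14,-38,0,0,0.35,-14,-38,0,0,0.35,-14,-38,0,0,0.35,-14,-38,0,0,0.35,-9,-10,0,0,0.35,0,0,0,0,0.35,0,0,0,0,0.35]'
```

```text
time: 23.4
tool_pos: [0.6076, 0.3201, 0.2099]
tool_rot: [-3.139, -0.006, -3.073]
contact_force: [-0.3, 0.2, -2.7]
opening: 0.0399
grip_force: 35.0
time: 24.2
tool_pos: [0.5143, 0.0667, 0.26]
tool_rot: [-3.141, 0.001, -3.123]
contact_force: [1.7, 0.1, -2.6]
opening: 0.0399
grip_force: 35.0
time: 24.9
tool_pos: [0.4503, -0.0935, 0.26]
tool_rot: [3.141, 0.001, -3.124]
contact_force: [0.2, 0.5, -2.2]
opening: 0.0398
grip_force: 35.0
```

```bash
python3 -m handwheel '[2,1,-30,0,0.35,0,0,-40,0,0.35,0,0,-40,0,0.35,0,0,-22,0,0.35,0,0,-12,0,0.35,0,0,-3,0,0.35,0,0,0,0,0.35,0,0,0,0,0.35]'|grep -E "pos|cont"; for i in 1 2 3 4 ; do python3 -m handwheel '[0,0,-1,0,0.35,0,0,0,0,0.35]' | grep -E "pos|contact"; done
```

```text
tool_pos: [0.4529, -0.0926, 0.1135]
contact_force: [0.3, 0.0, -2.4]
tool_pos: [0.4524, -0.0929, 0.1123]
contact_force: [0.1, -0.0, -3.2]
tool_pos: [0.452, -0.0929, 0.1109]
contact_force: [0.4, -0.3, -2.7]
tool_pos: [0.4523, -0.093, 0.1099]
contact_force: [0.5, -0.8, -0.5]
tool_pos: [0.4527, -0.093, 0.1097]
contact_force: [-0.8, 0.9, 8.3]
```

```bash
python3 -m handwheel '[0,0,1,0,0.54,0,0,0,0,0.54,0,0,0,0,0.54,0,0,20,0,0.54,0,0,45,0,0.54,0,0,45,0,0.54,0,0,45,0.05,0.62,10,0,25,0.05,0.62]'; python3 -m handwheel '[32,-9,0,0,0.62,32,-9,0,0,0.62,32,-9,0,0,0.62,32,-9,0,0,0.62,32,-9,0,0,0.62,32,-9,0,0,0.62,32,-9,0,0,0.62,16,-4,0,0,0.62]'; python3 -m handwheel '[0,0,0,0,0.62,0,0,0,0,0.62,0,0,0,0,0.62]'; python3 rolls.py w5
```

```text
time: 27.3
tool_pos: [0.4622, -0.0931, 0.2935]
tool_rot: [-3.139, 0.004, -3.022]
contact_force: [1.2, 1.0, -0.2]
opening: 0.0563
grip_force: 0.0
time: 28.1
tool_pos: [0.7036, -0.1606, 0.2879]
tool_rot: [3.141, -0.001, -3.024]
contact_force: [0.2, -0.1, -0.1]
opening: 0.0571
grip_force: 0.0
time: 28.4
tool_pos: [0.7013, -0.1596, 0.29]
tool_rot: [3.141, -0.0, -3.023]
contact_force: [0.2, 0.4, 0.7]
opening: 0.0568
grip_force: 0.0
roll [216. 226. 234.] c=(615.8,-101.1) size=(68.6,40.0) ang=8.5 n=4839 z=140..153 top 0.1538
roll [ 91. 146. 193.] c=(633.8,-220.4) size=(68.7,40.1) ang=8.3 n=4717 z=140..153 top 0.1537
peg? [215  65 212 126] c=(625.1,-160.8) size=(95.8,160.1) ang=8.5 n=3993 z=117..135
peg? [430 120  43  14] c=(609.9,-58.3) size=(10.0,30.0) ang=8.6 n=512 z=119..134
peg? [169 128  47  14] c=(640.3,-263.2) size=(10.0,33.5) ang=8.4 n=519 z=119..134
peg? [560 157  80  16] c=(624.5,75.4) size=(9.9,72.0) ang=3.8 n=852 z=118..132
```

View pics/w5.png

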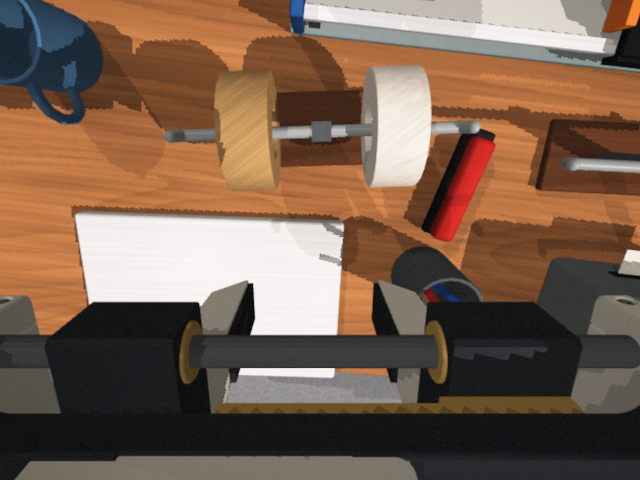

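```bash
python3 - <<'E'
from h import *
p,d,c=snap("wrist"); W=cloud(d,c); w=np.nan_to_num(W,nan=9)
m=hsvmask(p,(95,60,20),(125,255,255))&(w[...,1]<-.28)&(w[...,2]>.015)&(w[...,2]<.11)
q=W[m]; print(len(q),np.percentile(q,[0.5,50,99.5],axis=0).round(3))
# coordinates along stand peg: s = dist from post along -y, t = across
a=np.radians(8.4); o=np.array([.6249,-.1608]); e=np.array([np.sin(a),-np.cos(a)]); n=np.array([np.cos(a),np.sin(a)])
s=(q[:,:2]-o)@e; t=(q[:,:2]-o)@n
for t0 in range(-120,20,20):
    k=(t*1000>t0)&(t*1000<t0+20); 
    if k.sum()>5: print(t0,"min s",np.percentile(s[k],1).round(3),"zmax",q[k,2].max().round(3))
E
```

```text
7549 [[ 0.546 -0.478  0.015]
 [ 0.587 -0.412  0.053]
 [ 0.647 -0.401  0.096]]
-120 min s 0.234 zmax 0.096
-100 min s 0.231 zmax 0.096
-80 min s 0.232 zmax 0.096
-60 min s 0.241 zmax 0.097
-40 min s 0.248 zmax 0.085
-20 min s 0.247 zmax 0.073
```

```bash
python3 -m handwheel '[-28,20,0,0.028,0.62,-28,20,0,0,0.62,-28,18,0,0,0.62,-1.5,0.5,-40,0,0.62,0,0,-40,0,0.62,0,0,-35,0,0.62,0,0,-20,0,0.62,0,0,-10,0,0.62]';  python3 -m handwheel '[0,0,0,0,0.62,0,0,0,0,0.62]'
```

```text
time: 29.3
tool_pos: [0.6151, -0.101, 0.1432]
tool_rot: [3.14, -0.003, -2.995]
contact_force: [-0.2, 0.6, -0.0]
opening: 0.0567
grip_force: 0.0
time: 29.5
tool_pos: [0.6171, -0.1016, 0.1463]
tool_rot: [-3.141, 0.002, -2.995]
contact_force: [-1.1, 0.4, 0.0]
opening: 0.0568
grip_force: 0.0
```

```bash
python3 -m handwheel '[-1,0.5,-2,0,0.35,0,0,0,0,0.35,0,0,0,0,0.35,0,0,0,0,0.35,0,0,0,0,0.35]' | grep -E "pos|con|force"; python3 -m handwheel '[0,0,6,0,0.35,0,0,8,0,0.35,0,0,11,0,0.35,0,0,0,0,0.35]'; python3 -m handwheel '[-2,12,0,0,0.35,-3,20,0,0,0.35,-3,20,0,0,0.35,-3,20,0,0,0.35,-3,20,0,0,0.35,0,4,0,0,0.35,0,0,15,0,0.35,0,0,30,0,0.35]'; python3 -m handwheel '[0,0,30,0,0.35,-10,0,12,-0.03,0.35,-28,-4,0,-0.05,0.35,-28,-4,0,-0.05,0.35,-28,-4,0,0,0.35,-28,-4,0,0,0.35,-20,-2,0,0,0.35,-8,0,0,0,0.35]'; python3 -m handwheel '[0,0,0,0,0.35,0,0,0,0,0.35]'
```

```text
tool_pos: [0.6158, -0.101, 0.1436]
contact_force: [-1.7, 0.0, 5.1]
grip_force: 35.0
time: 30.4
tool_pos: [0.6165, -0.1011, 0.1698]
tool_rot: [-3.14, 0.003, -2.995]
contact_force: [0.5, 0.9, -1.5]
opening: 0.0398
grip_force: 35.0
time: 31.2
tool_pos: [0.5999, -0.0044, 0.2104]
tool_rot: [3.14, -0.006, -2.995]
contact_force: [1.1, -0.5, -2.2]
opening: 0.0397
grip_force: 35.0
time: 32.0
tool_pos: [0.449, -0.0229, 0.2541]
tool_rot: [3.141, -0.002, -3.127]
contact_force: [-0.2, 0.0, -2.6]
opening: 0.0399
grip_force: 35.0
time: 32.2
tool_pos: [0.4521, -0.0229, 0.2547]
tool_rot: [3.142, 0.001, -3.126]
contact_force: [0.6, 0.1, -3.5]
opening: 0.0396
grip_force: 35.0
```

```bash
python3 -m handwheel '[-1,-1,-30,0,0.35,0,0,-40,0,0.35,0,0,-40,0,0.35,0,0,-20,0,0.35,0,0,-10,0,0.35,0,0,-2,0,0.35,0,0,0,0,0.35,0,0,0,0,0.35]'|grep -E "pos|cont"; for i in 1 2 3 4 5; do python3 -m handwheel '[0,0,-1,0,0.35,0,0,0,0,0.35]' | grep -E "pos|contact"; done
```

```text
tool_pos: [0.4516, -0.0241, 0.1138]
contact_force: [-0.3, 0.6, -2.8]
tool_pos: [0.4509, -0.024, 0.1124]
contact_force: [0.0, 0.1, -2.0]
tool_pos: [0.4505, -0.0239, 0.1108]
contact_force: [0.1, -0.8, -2.9]
tool_pos: [0.4505, -0.0239, 0.1096]
contact_force: [-0.2, -0.1, -3.1]
tool_pos: [0.4505, -0.0239, 0.1086]
contact_force: [0.1, -0.7, -2.1]
tool_pos: [0.4507, -0.0239, 0.1078]
contact_force: [0.7, 0.4, -1.7]
```

```bash
for i in 1 2; do python3 -m handwheel '[0,0,-0.5,0,0.35,0,0,0,0,0.35]' | grep -E "pos|contact"; done
```

```text
tool_pos: [0.4509, -0.0239, 0.1078]
contact_force: [-0.9, 1.2, 4.0]
tool_pos: [0.4511, -0.0239, 0.1077]
contact_force: [-1.9, 1.0, 10.4]
```

```bash
python3 -m handwheel '[0,0,1,0,0.54,0,0,0,0,0.54,0,0,0,0,0.54,0,0,20,0,0.54,0,0,40,0,0.54,0,0,40,0,0.54,0,0,20,0.03,0.62,10,-10,10,0.05,0.62]'; python3 -m handwheel '[25,-27,0,0.05,0.62,25,-27,0,0,0.62,25,-27,0,0,0.62,25,-27,0,0,0.62,25,-27,0,0,0.62,25,-27,0,0,0.62,17,-19,0,0,0.62,6,-6,0,0,0.62]'; python3 -m handwheel '[0,0,0,0,0.62,0,0,0,0,0.62]'
```

```text
time: 35.2
tool_pos: [0.4606, -0.0334, 0.24]
tool_rot: [-3.141, 0.003, -3.043]
contact_force: [0.3, 0.0, 0.9]
opening: 0.0562
grip_force: 0.0
time: 36.0
tool_pos: [0.6342, -0.2229, 0.2362]
tool_rot: [3.141, -0.001, -2.997]
contact_force: [0.9, 0.2, 0.4]
opening: 0.0569
grip_force: 0.0
time: 36.2
tool_pos: [0.6329, -0.22, 0.2375]
tool_rot: [3.141, -0.001, -2.995]
contact_force: [0.0, -0.3, 0.5]
opening: 0.0567
grip_force: 0.0
```

```bash
python3 -m handwheel '[0.5,0,-30,0,0.62,0,0,-35,0,0.62,0,0,-20,0,0.62,0,0,-10,0,0.62,0,0,0,0,0.62,0,0,0,0,0.35,0,0,0,0,0.35,0,0,0,0,0.35]'; python3 -m handwheel '[0,0,0,0,0.35,0,0,0,0,0.35,0,0,0,0,0.35]' ; python3 -m handwheel '[0,0,6,0,0.35,0,0,8,0,0.35,0,0,11,0,0.35,0,0,0,0,0.35]'
```

```text
time: 37.0
tool_pos: [0.6346, -0.2211, 0.1444]
tool_rot: [-3.14, 0.002, -2.995]
contact_force: [-0.2, 1.0, 3.7]
opening: 0.0397
grip_force: 35.0
time: 37.3
tool_pos: [0.6347, -0.2211, 0.1444]
tool_rot: [-3.14, 0.002, -2.995]
contact_force: [0.4, 0.7, 6.3]
opening: 0.04
grip_force: 35.0
time: 37.7
tool_pos: [0.6349, -0.2213, 0.1699]
tool_rot: [-3.14, 0.003, -2.995]
contact_force: [0.1, -0.7, -2.3]
opening: 0.0399
grip_force: 35.0
```

```bash
python3 -m handwheel '[2,-12,0,0,0.35,3,-20,0,0,0.35,3,-20,0,0,0.35,3,-20,0,0,0.35,3,-20,0,0,0.35,0,-4,0,0,0.35,0,0,15,0,0.35,0,0,30,0,0.35]'; python3 -m handwheel '[0,0,35,0,0.35,-8,15,10,-0.03,0.35,-20,36,0,-0.05,0.35,-20,36,0,-0.05,0.35,-20,36,0,0,0.35,-20,36,0,0,0.35,-20,36,0,0,0.35,-20,36,0,0,0.35]'; python3 -m handwheel '[-20,36,0,0,0.35,-20,36,0,0,0.35,-20,36,0,0,0.35,-10,20,0,0,0.35,0,0,0,0,0.35,0,0,0,0,0.35]'
```

```text
time: 38.5
tool_pos: [0.6465, -0.3164, 0.2092]
tool_rot: [3.136, -0.006, -2.996]
contact_force: [-0.2, 0.6, -2.7]
opening: 0.0395
grip_force: 35.0
time: 39.3
tool_pos: [0.5187, -0.0842, 0.2576]
tool_rot: [3.141, -0.0, -3.125]
contact_force: [-0.1, 1.2, -2.2]
opening: 0.0397
grip_force: 35.0
time: 39.9
tool_pos: [0.4499, 0.0424, 0.258]
tool_rot: [-3.141, 0.001, -3.124]
contact_force: [-0.3, -0.1, -2.6]
opening: 0.0396
grip_force: 35.0
```

```bash
python3 -m handwheel '[0,2,-30,0,0.35,0,0,-40,0,0.35,0,0,-40,0,0.35,0,0,-22,0,0.35,0,0,-10,0,0.35,0,0,-4,0,0.35,0,0,0,0,0.35,0,0,0,0,0.35]'|grep -E "pos|cont"; for i in 1 2 3 4; do python3 -m handwheel '[0,0,-1,0,0.35,0,0,0,0,0.35]' | grep -E "pos|contact"; done
```

```text
tool_pos: [0.451, 0.0439, 0.1128]
contact_force: [-0.2, -0.6, -2.9]
tool_pos: [0.4504, 0.0441, 0.1114]
contact_force: [-0.3, -0.3, -2.0]
tool_pos: [0.45, 0.0441, 0.1098]
contact_force: [0.3, -0.1, -2.1]
tool_pos: [0.4502, 0.0441, 0.1088]
contact_force: [0.5, -0.4, -1.8]
tool_pos: [0.4506, 0.0441, 0.1086]
contact_force: [-1.6, 0.4, 7.6]
```

```bash
python3 -m handwheel '[0,0,1,0,0.54,0,0,0,0,0.54,0,0,0,0,0.54,0,0,20,0,0.54,0,0,40,0,0.54,0,0,40,0,0.54,0,15,20,-0.053,0.5,-1,35,0,0,0.5]'; python3 -m handwheel '[-1,35,0,0,0.5,-1,15,0,0,0.5,0,2,0,0,0.5,0,0,0,0,0.5,0,0,0,0,0.5]'
python3 - <<'E'
from h import *
p,d,c=snap("scene"); cv2.imwrite("pics/sc6.png",cv2.resize(p[110:350,160:480],(640,480)))
E
```

```text
time: 42.3
tool_pos: [0.451, 0.0932, 0.2319]
tool_rot: [-3.142, 0.007, 3.1]
contact_force: [0.2, 0.5, 0.3]
opening: 0.0462
grip_force: 0.0
time: 42.8
tool_pos: [0.4471, 0.1453, 0.2286]
tool_rot: [-3.141, -0.0, 3.104]
contact_force: [-0.7, -1.2, 0.4]
opening: 0.0461
grip_force: 0.0
```

View pics/sc6.png

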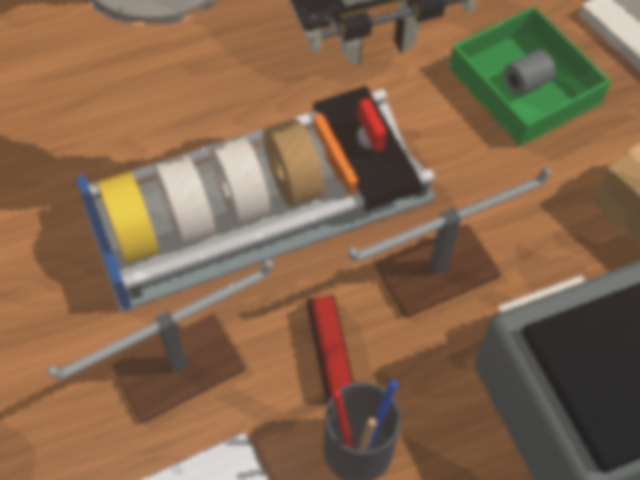

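```bash
python3 -m handwheel '[0.5,1,-40,0,0.5,0,0,-40,0,0.5,0,0,-35,0,0.5,0,0,-18,0,0.5,0,0,-7,0,0.5,0,0,0,0,0.5,0,0,0,0,0,0,0,0,0,0]' 35; python3 -m handwheel '[0,0,0,0,0,0,0,0,0,0,0,0,0,0,0,0,0,0,0,0,0,0,0,0,0]'
```

```text
time: 43.65
tool_pos: [0.4484, 0.1471, 0.0899]
tool_rot: [3.141, 0.002, 3.105]
contact_force: [-0.8, -0.4, -0.0]
opening: 0.0343
grip_force: 0.0
time: 44.15
tool_pos: [0.4478, 0.1472, 0.0892]
tool_rot: [3.141, 0.001, 3.105]
contact_force: [-0.9, -0.4, 5.7]
opening: 0.0139
grip_force: 35.0
```

```bash
python3 -m handwheel '[0,-6,0,0,0,0,-10,0,0,0,0,-8,0,0,0,0,-5,0,0,0,0,-5,0,0,0,0,-5,0,0,0,0,-5,0,0,0,1,-5,0,0,0]'|grep -E "pos|con"; python3 -m handwheel '[0,-5,0,0,0,0,-5,0,0,0,0,-5,0,0,0,0,-5,0,0,0,0,-5,0,0,0,0,-5,0,0,0,0,-5,0,0,0,0,-5,0,0,0]'|grep -E "pos|con";python3 -m handwheel '[0,-5,0,0,0,0,-5,0,0,0,0,-4,0,0,0,0,-4,0,0,0,0,-4,0,0,0,0,-3,0,0,0,0,0,0,0,0]'
```

```text
tool_pos: [0.4486, 0.0983, 0.0891]
contact_force: [-2.5, 3.9, 9.7]
tool_pos: [0.4493, 0.0586, 0.0892]
contact_force: [2.3, 8.6, 5.4]
time: 46.45
tool_pos: [0.4496, 0.0334, 0.0892]
tool_rot: [3.14, 0.003, 3.104]
contact_force: [2.4, 5.3, 4.6]
opening: 0.0137
grip_force: 35.0
```

```bash
python3 -m handwheel '[0,-3,0,0,0,0,-3,0,0,0,0,0,0,0,0]'|grep -E "pos|con"; python3 -m handwheel '[0,-2,0,0,0,0,-1,0,0,0,0,0,0,0,0]'|grep -E "pos|con";python3 -m handwheel '[0,-1,0,0,0,0,-1,0,0,0,0,0,0,0,0]'|grep -E "pos|con"
python3 - <<'E'
from h import *
p,d,c=snap("scene"); cv2.imwrite("pics/sc7.png",cv2.resize(p[130:290,180:400],(800,582)))
E
```

```text
tool_pos: [0.4497, 0.0277, 0.0892]
contact_force: [2.7, 6.7, 4.8]
tool_pos: [0.4498, 0.0249, 0.0892]
contact_force: [4.4, 7.2, 4.1]
tool_pos: [0.4498, 0.023, 0.0892]
contact_force: [3.7, 8.7, 5.1]
```

View pics/sc7.png

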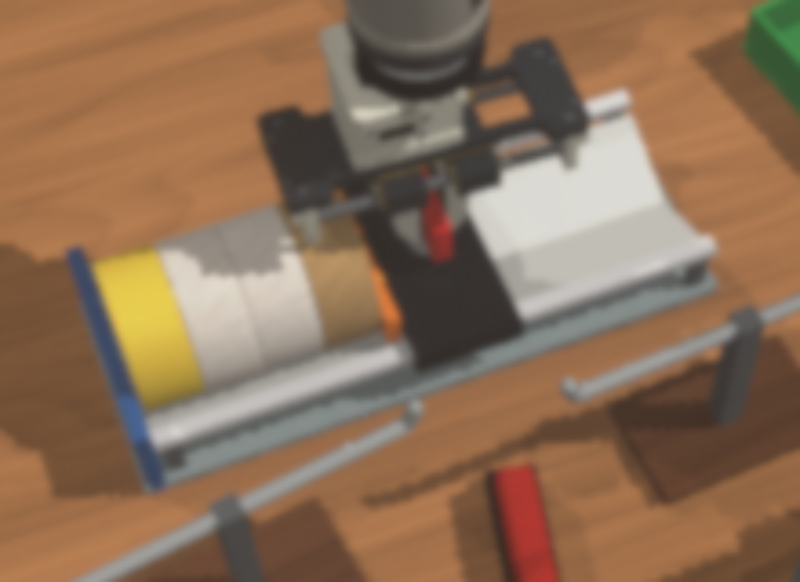

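```bash
for i in 1 2 3 ; do python3 -m handwheel '[0,-0.7,0,0,0,0,0,0,0,0]'|grep -E "pos|con"; done
```

```text
tool_pos: [0.4498, 0.0224, 0.0892]
contact_force: [4.0, 9.2, 4.6]
tool_pos: [0.4498, 0.0216, 0.0892]
contact_force: [4.1, 8.9, 3.9]
tool_pos: [0.4498, 0.0212, 0.0892]
contact_force: [3.4, 9.0, 3.8]
```

```bash
for i in 1 2 3 4; do python3 -m handwheel '[0,-0.7,0,0,0,0,0,0,0,0]'|grep -E "pos|con"; done
```

```text
tool_pos: [0.4498, 0.0211, 0.0892]
contact_force: [5.1, 14.4, 3.7]
tool_pos: [0.4498, 0.021, 0.0892]
contact_force: [4.8, 17.4, 4.5]
tool_pos: [0.4498, 0.0209, 0.0892]
contact_force: [5.9, 22.1, 5.0]
tool_pos: [0.4498, 0.0209, 0.0892]
contact_force: [5.8, 25.5, 4.4]
```

```bash
python3 -m handwheel '[0,1.5,0,0,0,0,0,0,-0.1,0,0,0,0,-0.13,0,0,0,0,-0.13,0,0,0,0,-0.13,0,0,0,0,-0.13,0,0,0,0,-0.13,0,0,0,0,-0.13,0]' 45; python3 -m handwheel '[0,0,0,-0.13,0,0,0,0,-0.13,0,0,0,0,-0.08,0,0,0,0,0,0,0,0,0,0,0]'
```

```text
time: 49.6
tool_pos: [0.45, 0.0215, 0.0893]
tool_rot: [3.136, -0.001, 2.219]
contact_force: [4.6, 20.5, 5.4]
opening: 0.0136
grip_force: 45.0
time: 50.1
tool_pos: [0.4502, 0.0215, 0.0895]
tool_rot: [3.136, -0.003, 1.883]
contact_force: [6.1, 21.3, 6.6]
opening: 0.0141
grip_force: 45.0
```

```bash
python3 -m handwheel '[0,0.8,0,0,0,0,0,0,0,0.45,0,0,0,0,0.45,0,0,0,0,0.45,0,0,0,0,0.45,0,0,30,0,0.45,0,0,40,0,0.45,0,0,40,0,0.45]'|grep -E "pos|con"; python3 -m handwheel '[0,0,40,0,0.45,8,-30,30,0,0.45,8,-38,0,0,0.45,8,-38,0,0,0.45,8,-38,0,0,0.45,8,-38,0,0,0.45,0,-20,0,0,0.45,0,0,0,0,0.45]'|grep -E "pos|con"; python3 -m handwheel '[0,0,0,0,0.45,0,0,0,0,0.45]' | grep time
python3 - <<'E'
from h import *
p,d,c=snap("wrist"); cv2.imwrite("pics/w8.png",p); W=cloud(d,c)
w=np.nan_to_num(W,nan=9); Z=w[...,2]
for k,lo,hi,z0,z1 in(("orange",(5,170,100),(18,255,255),.062,.08),("red",(0,150,60),(4,255,255),.098,.115),("yellow",(22,120,80),(33,255,255),.09,.125)):
    m=hsvmask(p,lo,hi)&(Z>z0)&(Z<z1); q=W[m]; print(k,mar(q) if len(q)>5 else len(q))
m=(Z>.1)&(Z<.125)&(w[...,0]>.41)&(w[...,0]<.49)&(w[...,1]<.0)&(w[...,1]>-.22); print("rolls",mar(W[m]))
E
```

```text
tool_pos: [0.4478, 0.0193, 0.1996]
contact_force: [0.7, -0.2, -0.2]
tool_pos: [0.4881, -0.1851, 0.2679]
contact_force: [-0.4, 0.7, 0.1]
time: 51.9
orange c=(452.4,-23.5) size=(109.8,12.0) ang=1.1 n=335 z=62..71
red 0
yellow c=(453.3,-169.2) size=(89.2,38.9) ang=0.5 n=4395 z=90..117
rolls c=(452.3,-109.2) size=(76.2,160.0) ang=0.5 n=19086 z=100..117
```

View pics/w8.png

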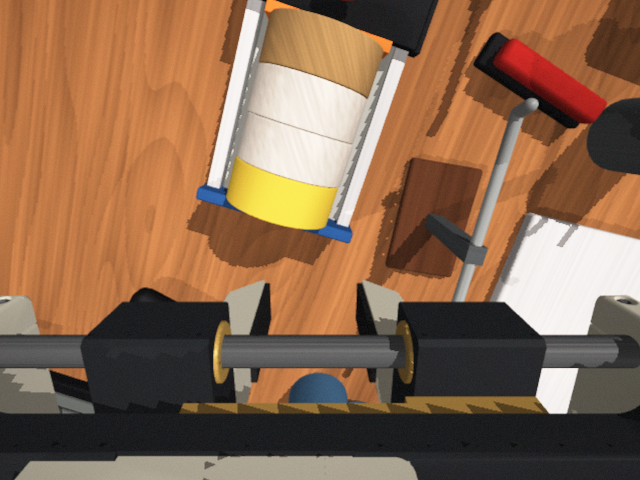

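```bash
python3 - <<'E'
from h import *
p,d,c=snap("scene"); cv2.imwrite("pics/sc9.png",p); W=cloud(d,c); w=np.nan_to_num(W,nan=9); X,Y,Z=[w[...,i] for i in range(3)]
m=hsvmask(p,(0,150,60),(4,255,255))&(Z>.085)&(Z<.13)&(X>.3)&(X<.6); print("knob",mar(W[m]))
m=hsvmask(p,(45,100,40),(80,255,255))&(Z>.035)&(Z<.06)&(X<.8); print("tray",mar(W[m]))
E
```

```text
knob c=(453.3,19.9) size=(13.2,50.3) ang=19.8 n=170 z=85..109
tray c=(402.0,399.5) size=(159.1,141.6) ang=10.2 n=504 z=35..47
```

View pics/sc9.png

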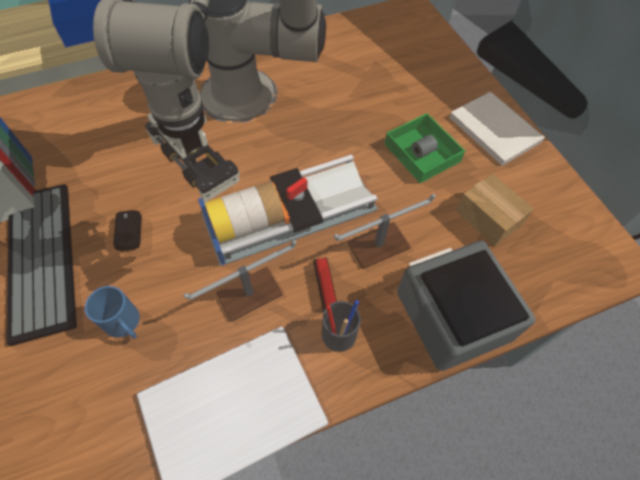

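```bash
python3 -c "
from cell import robot
print(robot.hand_in())"
```

```text
the job is handed in; nothing more can be done
None
```

The job is done and handed in at about 52 s: all four label rolls stand side by side between the end plate and the stop, the knob reads about 1.24 rad (tight), and the spool is in the tray, which got knocked about 2 cm aside during the run.

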